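# Ease the spring clip off the paddle shaft with the clip wedge

### The job

Take the blue-handled wedge from its grey rack and slide its blade straight down between the bow of the red spring clip and the steel shaft, until the clip spreads and is eased off the shaft. Leave the clip lying flat on the white deck, clear of the shaft's groove, and put the wedge back fully home and upright in its rack. Do not touch the clip with the gripper, and leave the glass beaker, the jar and the cardboard box where they are.

Things in the scene. Friction and masses are not known exactly. Their poses are not given: they have to be found in the camera images.
- stand: Fixed service stand, +x away from the robot within 0.5 rad: white deck 120 x 100 x 8 mm, aluminium cheeks, blue base. Origin: shaft axis at table level, z up. In its axes the deck spans x -45 to 75, y -50 to 50, top at z 80. The clip comes off along its +x. A 6 mm high ledge at x -17 to -10 stops the clip from going to -x. A slot through the deck (x 8 to 40, y -11 to 11) lets the blade pass.
- shaft_head (a point): Centre of the top of the upright steel shaft, stand frame (0, 0, 96). The shaft has radius 10 mm in the groove round which the clip sits (z 80 to 88.7 in the stand frame); above and below that it has radius 11 mm, chamfered at the top. Below the deck's slot there are 72 mm of free depth.
- clip: Loose red U-shaped spring clip, 44 g, 8 mm thick, flat on the deck round the shaft. Origin: underside, on the shaft axis when seated (stand 0, 0, 80), axes then as the stand's. Two sprung legs run to -x at y about +-15.5 and end in noses (radius 2 mm, at x -6.9, y +-9.8) that catch behind the shaft. Pushed about 14 mm to +x the noses are past the shaft; oiled, it slides easily and this takes only a few N.
- clip_bow (a point): On the clip, middle of its bow's inner face, clip frame (18.5, 0, 4). The bow is a bar at x 18.5 to 23.5, y -19 to 19, z 0 to 8, with an outward-leaning lip on its middle 22 mm that reaches z 14 and leads the blade in. With the clip seated the open gap for the blade runs from the shaft head (x 11) to the bow (x 18.5).
- clip_left (a joint): Outward turn of the clip's +y leg against its spring, rad: 0 closed, about 0.08 as its nose passes the widest part of the shaft (0.05 to 0.11, as the clip may shift sideways).
- clip_right (a joint): The same for the -y leg: 0 closed, about 0.08 at the widest part.
- wedge: Loose clip wedge, about 150 g, upright in the rack, blade down. Origin: the tip, mid-width, on the flat back face; z up. Steel blade 14 mm wide (y -7 to 7); flat back at x 0; front tapers from x 2 at z 0 to x 23 at z 64, then straight to z 82. Black guard x 0 to 32, y -17 to 17, z 82 to 86, level with the back. In use its +x points along the stand's +x.
- wedge_grip (a point): Middle of the wedge's blue handle, wedge frame (14, 0, 110). The handle spans x 2 to 26, y -11 to 11, z 86 to 134; grip it across y (22 mm). In use the flat back slides on the shaft head; at full depth the tip is 58 mm below the deck top (stand z 22) and the guard stands 16 mm above the clip's bar. The blade is smooth; pushing down takes about 4 to 10 N. A yellow stripe on the handle marks +x, the tapered side.
- rack: Fixed grey rack block, +x away from the robot within 0.5 rad, 70 x 70 mm (foot 80 x 80 mm), 96 mm high. Origin under its centre at table level. In its top is one roomy slot, x -14.5 to 14.5, y -10 to 10, 86 mm deep. With the wedge home the blade hangs in the slot and the guard rests on the top: wedge origin near rack (-11.5, 0, 14), the wedge's x along the rack's x.
- beaker: Bystander: loose small glass beaker, radius 30, height 75 mm. Origin under its centre.
- vial_jar: Bystander: loose amber glass jar with a blue cap, radius 22, height 70 mm. Origin under its centre.
- filter_box: Bystander: loose cardboard box 60 x 90 x 30 mm. Origin under its centre.
There are look-alikes about, which are no part of the job. There is more than one size of the wedge; the job needs the largest.

How it is judged:
On the way, in this order (a step that is already met when the one before it is completed fails the run):
1. the wedge, in the gap, presses on the clip and spreads its legs (contact force between wedge and clip above 0.5 N and value of joint any of clip_left, clip_right above 0.05 rad).
2. the clip is eased off the shaft, pushed to +x by more than 12 mm (x of clip in the frame of stand above 0.012 m), for 0.1 s.
At the end, for the whole second after the job is handed in: The clip lies flat (within 0.15 rad) and still on the deck, its origin 12 to 55 mm from the shaft axis along the stand's +x, both legs sprung back (below 0.04 rad); the wedge stands still in its rack, upright within 0.12 rad, its guard within 5 mm of the rack's top (x of clip in the frame of stand between 0.012 and 0.055 m and z of clip in the frame of stand between 0.076 and 0.086 m and angle between clip's own z axis and vertical below 0.15 rad and linear speed of each of clip, wedge below 0.02 m/s and value of joint each of clip_left, clip_right below 0.04 rad and z of wedge in the frame of rack between 0.01 and 0.019 m and horizontal distance between wedge and rack below 0.025 m and angle between wedge's own z axis and vertical below 0.12 rad); the robot touches nothing.
It fails at once if the gripper touches the clip (contact force between any of the fingers, the arm and clip above 0.5 N).
It fails at once if a bystander is moved by more than 30 mm or tipped (distance of any of beaker, vial_jar, filter_box from where it was at the start of the episode above 0.03 m or angle between any of beaker, vial_jar's own z axis and vertical above 0.4 rad).
It also fails if it takes over 67 s, if anything falls off the work surface, if the arm or the gripper's body presses on something with over 40 N, if the wrist force passes 120 N, or if a joint passes its speed limit or range.

### The arm

A 6-joint arm with a two-finger parallel gripper is mounted at the origin on the work surface. World frame = base frame: x ahead of the robot, y to its left, z up, the work surface at z = 0. Lengths are in m, angles in rad, forces in N, time in s.
With the tool pointing down it reaches from about 0.25 to 0.725 m from the base axis. Payload 4 kg.
Tool frame: the origin (TCP) lies at the centre of the arm's flange, where the gripper is bolted on; the fingertips stand 173 mm ahead of it and the grasp point (between the pads) lies 155 mm ahead of it; z points along the fingers, y is the line along which they close (so a half turn about z gives the same grasp; the last joint's range is limited). The gripper opens to 85 mm and grips with 20 to 120 N. Pads are 22 mm wide; open, the fingers measure 114 mm over their backs; the gripper's body (76 mm by 85 mm) begins 54 mm behind the grasp point. The pads swing forward as they close: fully open they stand 13 mm farther back than shut.
Start: joints at [-1.229, 0.241, 0.005, 1.335, 0, 1.571], TCP at [0.168, -0.471, 0.405] pointing down, gripper open.
Joint ranges: [-2.72, 2.72], [-1.05, 1.87], [-1.09, 1.28], [-1.99, 2.15], [-1.42, 1.44], [-3.14, 3.14]. Speed limits (rad/s): [2.79, 2.79, 3.14, 3.14, 3.14, 3.14].

### API

Orientations are given as a unit quaternion [w, x, y, z].
In Python, from station import bot, optics gives the robot as it stands. The module is installed in compiled form; this text tells all that it offers. Calls block until the motion is done:
- bot.move_pose(position, orientation): joint-space move of the TCP to a pose.
- bot.line_to(position, attitude=None, vel=0.15): straight line of the TCP; attitude=None keeps the orientation; vel is the mean speed in m/s.
- bot.movej(angles): joint-space move.
- bot.release() and bot.gripper_close(force=None): open the fingers fully, or close them until they stop; force is the grip in N (None keeps the last).
- bot.pause(seconds).
- bot.inverse_kinematics(position, orientation): joint angles nearest the present ones, or None.
- bot.read_state(): the state.
- optics.camera(name): name is "scene" or "top" or "wrist"; returns a dict with "pixels" (420x560x3 uint8, red, green, blue), "range_z" (420x560 float32, m along the optical axis (not along the pixel's ray), 0 where there is no reading), "fov_y" (degrees; the focal length in pixels is half the picture's height over the tangent of half this angle, whatever the lens; pixels are square), "cx", "cy" (the principal point, pixels), "R" (3x3) and "t" (3): a world point X has camera coordinates R X + t; the wrist camera has in their place "mount" (4x4, takes a point from camera to tool coordinates, whose origin is the TCP and whose axes are the flange's). Camera axes: x right, y down, z forward; pixel columns grow to the right and rows downward; lengths in m; the calibration is good to about 2 mm. A picture is of the moment at which its call begins: read the wrist's pose just before it.
A pose or a line that the arm cannot do raises bot.IKError and nothing moves.
- bot.finish_job(): hands the job in; it is judged then, once.
The state is a dict: "t": time; "joints": joint angles; "joint_velocities": joint speeds; "joint_efforts": joint torques, N m; "eef_pos": TCP position; "ee_rot": TCP orientation; "ft_force": force on the tool from outside, world axes, zero at the start; "torque": the same for the moment, N m; "opening": finger opening in m; "finger_force": force on a finger pad.
Only numpy, scipy, OpenCV 4.12 (cv2) and the standard library are available. Lean on these libraries where they do the work, as an engineer would, in place of code of your own. Each camera call takes 0.05 s, during which the arm holds its last target. There are 200 camera calls.

## Working session

There is one attempt and no reset: what is moved stays moved. The work goes in short steps, each a Python script; the robot and the scene stay as the last script left them, time stands still between calls to the robot, and variables do not carry over. Pictures are saved under pics/ and viewed, at most 10 in all, crops included, and the job is handed in when it is done.

```bash
mkdir -p pics; cat > h.py <<'E'
import numpy as np, cv2
from station import bot, optics
from scipy.spatial.transform import Rotation as Ro
def cam(name):
    s=bot.read_state(); c=optics.camera(name)
    f=210/np.tan(np.radians(c["fov_y"])/2)
    if "mount" in c:
        T=np.eye(4); q=s["ee_rot"]; T[:3,:3]=Ro.from_quat([q[1],q[2],q[3],q[0]]).as_matrix(); T[:3,3]=s["eef_pos"]
        M=T@c["mount"]
    else:
        M=np.eye(4); M[:3,:3]=c["R"].T; M[:3,3]=-c["R"].T@c["t"]
    v,u=np.mgrid[0:420,0:560]; z=c["range_z"]
    P=np.stack([(u-c["cx"])/f*z,(v-c["cy"])/f*z,z],-1)@M[:3,:3].T+M[:3,3]
    P[z==0]=np.nan
    return c["pixels"],P
def save(n,im): cv2.imwrite("pics/"+n,im[...,::-1])
E
python3 - <<'E'
from h import *
for n in("scene","top"):
    im,P=cam(n); save(n+"1.png",im); np.savez("/tmp/"+n,im=im,P=P)
print(bot.read_state())
E
```

```text
{'t': 0.1, 'joints': array([-1.22900182e+00,  2.41347501e-01,  3.82823473e-03,  1.33520357e+00,
       -4.51956778e-05,  1.57079941e+00]), 'joint_velocities': array([ 0.0014058 , -0.00191204,  0.00393154, -0.00068841,  0.00156793,
       -0.00067207]), 'joint_efforts': array([-4.17048495e-04, -3.73137832e+01,  2.53009379e+01,  1.08724600e-02,
       -1.77654209e-05,  7.51769164e-06]), 'eef_pos': array([ 0.16750042, -0.47084542,  0.40388502]), 'ee_rot': array([-9.45378720e-04,  9.85432372e-01,  1.70065024e-01, -1.86087474e-04]), 'ft_force': array([ 0.28584669, -0.8671361 ,  0.24521649]), 'torque': array([-0.01809207, -0.0059061 , -0.01330899]), 'finger_force': 0.0, 'opening': 0.08507430760829432}
```

View pics/scene1.png

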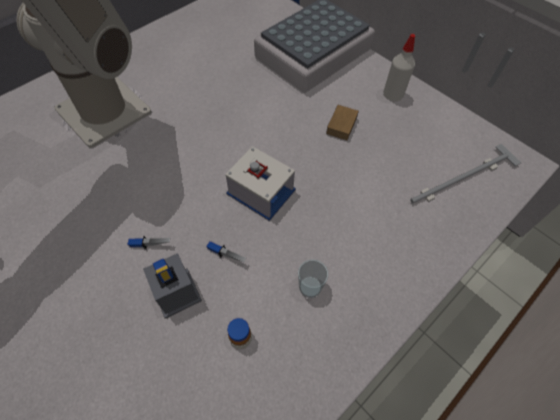

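View pics/top1.png

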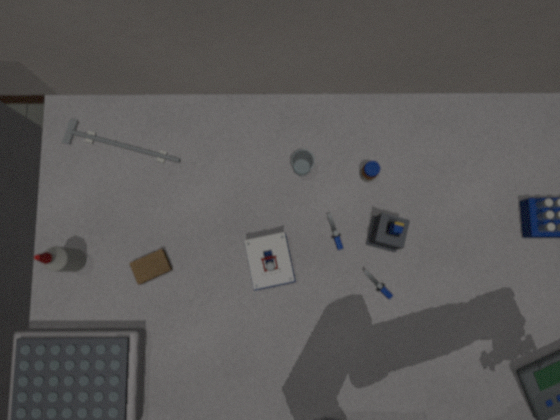

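The scene view shows the stand with its red clip at (260,175) and the rack holding the wedge at (170,280). The two wedges lying on the table are the smaller look-alikes. In the top view the stand is at (270,260) and the rack at (388,230).

```bash
cat > m.py <<'E'
from h import *
def rect(P,uv,r,zlo,zhi):
    m=np.zeros(P.shape[:2],bool); u,v=uv; m[v-r:v+r,u-r:u+r]=1
    m&=(P[...,2]>zlo)&(P[...,2]<zhi); Q=P[m]
    (c,wh,a)=cv2.minAreaRect((Q[:,:2]*1000).astype(np.float32)); return len(Q),np.round(c,1),np.round(wh,1),round(a,1),np.round(np.median(Q[:,2]),4)
E
python3 - <<'E'
from m import *
for n,ru,su in(("top",(388,230),(270,260)),("scene",(172,285),(260,175))):
    d=np.load(f"/tmp/{n}.npz"); P=d["P"]
    print(n,"rack",rect(P,ru,32,.088,.104)); print("handle",rect(P,ru,32,.112,.16)); print("deck",rect(P,su,40,.074,.084)); print("shaft",rect(P,su,15,.092,.102))
    im=d["im"].astype(int);
    red=(im[...,0]>90)&(im[...,1]<60)&(np.hypot(*(P[...,:2]-np.array(P[su[1],su[0],:2])).transpose(2,0,1))<.05); print("red",red.sum(),np.nanmean(P[red],0))
    yel=(im[...,0]>110)&(im[...,1]>90)&(im[...,2]<60)&(P[...,2]>.1); print("yel",yel.sum(),np.nanmean(P[yel],0))
for uv in((302,163),(371,169),(150,266)): print(np.load("/tmp/top.npz")["P"][uv[1],uv[0]])
E
```

```text
top rack (711, array([ 563.2, -160.1]), array([71.5, 70.7]), 74.7, np.float64(0.0967))
handle (147, array([ 564.8, -160.7]), array([22.6, 25.4]), 77.4, np.float64(0.1473))
deck (1707, array([493.6, 137.6]), array([120.2, 100. ]), 11.2, np.float64(0.0806))
shaft (80, array([484.7, 139.8]), array([34.4, 27.6]), 11.1, np.float64(0.0953))
red 2 [0.49385047 0.15366141 0.08850767]
yel 9 [ 0.57206186 -0.16319594  0.14833641]
scene rack (1100, array([ 564. , -160.3]), array([70.1, 72.1]), 74.7, np.float64(0.0956))
handle (265, array([ 566.4, -161.4]), array([22.1, 24.8]), 74.6, np.float64(0.1459))
deck (1758, array([493.9, 137. ]), array([122.5, 101.7]), 11.0, np.float64(0.0794))
shaft (71, array([486.5, 135.1]), array([33.3, 20.6]), 12.3, np.float64(0.0951))
red 11 [0.49168544 0.13212056 0.08742902]
yel 25 [ 0.57364499 -0.16328349  0.14758659]
[0.75162476 0.04991776 0.00343982]
[ 0.71903364 -0.11980224  0.0682512 ]
[0.48141656 0.43738885 0.0308794 ]
```

```bash
cat >> m.py <<'E'
def quat(yaw):
    c,s=np.cos(yaw),np.sin(yaw); q=Ro.from_matrix(np.array([[c,s,0],[s,-c,0],[0,0,-1]])).as_quat(); return [q[3],q[0],q[1],q[2]]
YR,YS=np.radians(-15.3),np.radians(11.2)
E
python3 - <<'E'
from m import *
def look(n,xy,yaw,z=.40,back=.06):
    bot.move_pose([xy[0]-back*np.cos(yaw),xy[1]-back*np.sin(yaw),z],quat(yaw)); bot.pause(.3)
    im,P=cam("wrist"); save(n+".png",im); np.savez("/tmp/"+n,im=im,P=P); print(bot.read_state()["t"],bot.read_state()["eef_pos"])
    return im,P
im,P=look("wst",(.479,.1344),YS)
R=lambda lo,hi,m=None:(lambda Q:(len(Q),cv2.minAreaRect((Q[:,:2]*1000).astype(np.float32)),np.median(Q[:,2])))(P[(P[...,2]>lo)&(P[...,2]<hi)])
print("deck",R(.074,.083)); print("shaft",R(.0945,.1))
im,P=look("wrk",(.5636,-.1602),YR,back=.06)
print("rack",R(.09,.098)); print("guard",R(.0985,.103)); print("handle",R(.14,.16))
E
```

```text
4.2833 [0.42016859 0.1226715  0.39998755]
deck (15738, ((493.2569274902344, 137.2587890625), (120.23633575439453, 100.290771484375), 11.40649127960205), np.float64(0.0796561844811991))
shaft (478, ((485.0454406738281, 135.4619903564453), (32.38734436035156, 19.534639358520508), 10.563745498657227), np.float64(0.0955694192790088))
9.7 [ 0.50573053 -0.14435315  0.40003264]
rack (6273, ((541.2674560546875, -30.204269409179688), (91.61651611328125, 355.6469421386719), 9.48412799835205), np.float64(0.09560449543763655))
guard (617, ((566.1842651367188, -161.65521240234375), (33.59104537963867, 31.837942123413086), 76.49505615234375), np.float64(0.09969492566777377))
handle (1244, ((564.3307495117188, -161.33558654785156), (22.033649444580078, 24.415456771850586), 76.40740966796875), np.float64(0.14755494525156615))
```

View pics/wst.png

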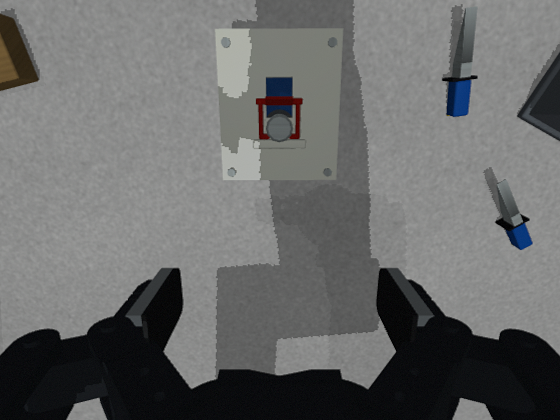

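View pics/wrk.png

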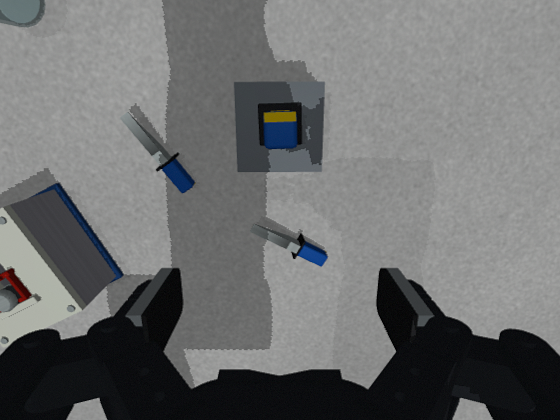

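The wrist views confirm the set-up: the clip's bow is on the far (+x) side of the shaft at (279,100), and the wedge's yellow stripe at (280,117) faces +x. I'll grasp it and carry it over the stand.

```bash
cat >> m.py <<'E'
YW=np.radians(-13.8); G=np.array([.5643,-.1613,.281])
S=np.array([.4786,.1343]); YS=np.radians(11.3)
ex=np.array([np.cos(YS),np.sin(YS)])
def st(xback,ztip):  # tcp for wedge back at stand x, tip at stand z
    return np.r_[S+ex*(xback+.014),ztip+G[2]-.014]
def show():
    s=bot.read_state(); print(round(s["t"],2),np.round(s["eef_pos"],4),"F",np.round(s["ft_force"],1),"open",round(s["opening"],4))
E
python3 - <<'E'
from m import *
bot.move_pose(G+[0,0,.06],quat(YW)); bot.line_to(G,vel=.1); show()
bot.gripper_close(60); show()
bot.line_to(G+[0,0,.145],vel=.12); show()
bot.move_pose(st(.0125,.13),quat(YS)); bot.pause(.3); show()
for n in("scene","wrist"):
    im,P=cam(n); save(n+"2.png",im); np.savez("/tmp/"+n+"2",im=im,P=P)
im=cv2.imread("pics/scene2.png")[90:240,180:340]; cv2.imwrite("pics/scene2c.png",cv2.resize(im,None,fx=4,fy=4,interpolation=cv2.INTER_CUBIC))
E
```

```text
10.88 [ 0.5645 -0.1614  0.2821] F [-0.4 -0.3  0.2] open 0.0855
11.48 [ 0.5644 -0.1612  0.2813] F [-0.7  0.7  2.6] open 0.0215
12.84 [ 0.5641 -0.1613  0.425 ] F [ 0.2 -0.  -1.5] open 0.0216
18.2 [0.5046 0.1395 0.397 ] F [ 0.1  0.5 -2.6] open 0.0216
```

View pics/scene2c.png

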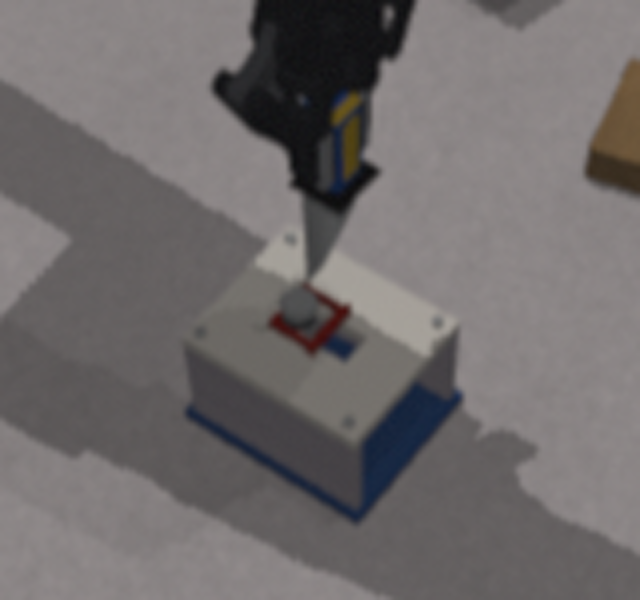

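View pics/wrist2.png

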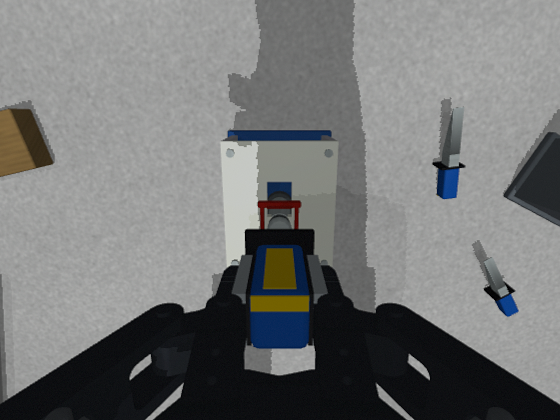

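The wedge hangs plumb above the clip, with its tip around (310,280) in the crop. Next I'll check its x offset and tilt relative to the shaft from the depth data.

```bash
python3 - <<'E'
from m import *
for n in("scene2","wrist2"):
    d=np.load(f"/tmp/{n}.npz"); P=d["P"]; im=d["im"].astype(int)
    Q=P-np.r_[S,0]; X=Q[...,0]*ex[0]+Q[...,1]*ex[1]; Y=-Q[...,0]*ex[1]+Q[...,1]*ex[0]; Z=P[...,2]
    near=(abs(X)<.06)&(abs(Y)<.04)
    y=near&(im[...,0]>90)&(im[...,0]-im[...,2]>60)&(im[...,1]-im[...,2]>30)&(Z>.15); 
    if y.sum()>5:
        print(n,"yellow",y.sum(),np.median(X[y]),np.median(Y[y]),"slope",np.polyfit(Z[y],X[y],1))
    sh=near&(Z>.0935)&(Z<.099)&(abs(X)<.013)&(abs(Y)<.014); print("shaft",sh.sum(),X[sh].min(),X[sh].max(),Y[sh].min(),Y[sh].max())
    b=near&(Z>.13)&(Z<.21)&(abs(Y)<.012)
    for z in np.arange(.13,.215,.01):
        k=b&(abs(Z-z)<.005)
        if k.sum()>2: print(round(z,3),k.sum(),np.round([X[k].min()*1e3,np.median(X[k])*1e3,X[k].max()*1e3,Y[k].min()*1e3,Y[k].max()*1e3],1))
E
```

```text
scene2 yellow 10 0.03490100184720031 0.0015729972501790663 slope [ 1.20242553 -0.28158357]
shaft 47 -0.007551501939958694 0.010987010117354085 -0.010842009648747975 0.008015166370123993
0.14 11 [12.5 17.4 20.2 -8.2  4.7]
0.15 18 [13.4 18.7 23.2 -7.8  4.4]
0.16 17 [13.3 21.6 26.1 -8.4  4.9]
0.17 23 [14.2 21.5 28.4 -8.3  4.8]
0.18 27 [14.6 25.8 33.3 -8.3  4.3]
0.19 35 [12.3 25.3 36.7 -8.4  5.5]
0.2 7 [16.5 27.8 35.7 -8.6 -6.9]
wrist2 yellow 938 0.03523688264530897 0.00012080320185036894 slope [-0.24135097  0.09884396]
shaft 187 0.0016913660931569816 0.010628558313887135 -0.010232559999192942 0.009706034272813321
```

Depth puts the blade's back at stand x ≈ 12.5–13 mm and the shaft edge at 11 mm, so the tip is in the gap. I'll descend in steps with a force guard.

```bash
python3 - <<'E'
from m import *
bot.line_to(st(.0125,.104),vel=.08); show()
for z in (.092,.084,.074,.064,.054,.044,.034,.026,.022):
    bot.line_to(st(.0125,z),vel=.04); show()
    if np.linalg.norm(bot.read_state()["ft_force"])>30: print("STOP"); break
im,P=cam("scene"); im=im[90:240,180:340]; save("scene3.png",cv2.resize(im,None,fx=4,fy=4,interpolation=cv2.INTER_CUBIC))
E
```

```text
18.77 [0.5045 0.1395 0.3708] F [ 0.  -0.6 -1.6] open 0.0214
19.23 [0.5045 0.1395 0.3587] F [ 0.3  0.3 -1.1] open 0.0213
19.57 [0.5044 0.1395 0.3506] F [-1.5 -0.5 -1.8] open 0.0214
19.98 [0.5042 0.1394 0.3404] F [-1.8 -0.5 -0.9] open 0.0215
20.38 [0.5041 0.1394 0.3303] F [-3.5  0.1 -1.8] open 0.0209
20.77 [0.5046 0.1395 0.3208] F [-2.6 -0.6 -1.4] open 0.0214
21.18 [0.505  0.1396 0.3109] F [ 0.4  0.4 -1.5] open 0.0215
21.57 [0.5044 0.1395 0.3006] F [-0.9 -0.3 -2.2] open 0.0216
21.93 [0.5044 0.1394 0.2926] F [ 0.1  0.3 -2.2] open 0.0217
22.18 [0.5045 0.1395 0.2887] F [-0.2 -0.2 -1.2] open 0.0216
```

View pics/scene3.png

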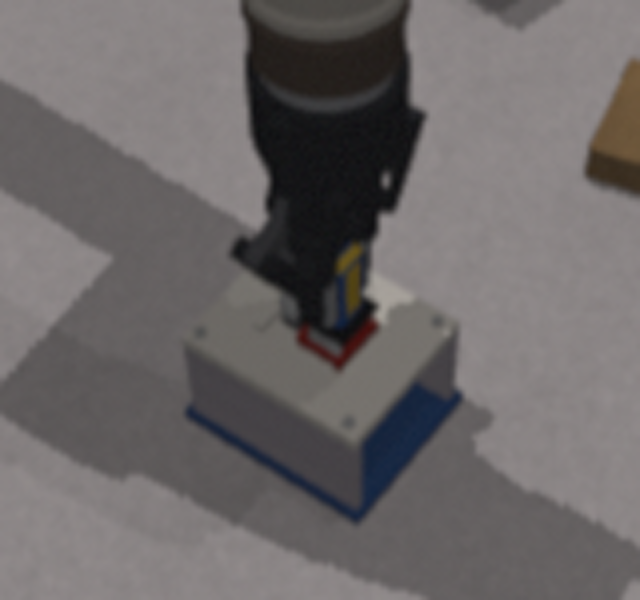

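The clip has moved to +x with the blade at full depth, and the forces stayed low. I'll withdraw and check the clip, then return the wedge to above its rack.

```bash
python3 - <<'E'
from m import *
bot.line_to(st(.0125,.145),vel=.1); show()
bot.move_pose(G+[0,0,.145],quat(YW)); bot.pause(.3); show()
im,P=cam("scene"); save("scene4.png",np.hstack([cv2.resize(im[a:a+110,b:b+95],None,fx=4,fy=4,interpolation=cv2.INTER_CUBIC) for a,b in((135,215),(205,125))]))
imi=im.astype(int); Q=P-np.r_[S,0]; X=Q[...,:2]@ex; r=(imi[...,0]>80)&(imi[...,0]-imi[...,1]>50)&(P[...,2]>.07)&(abs(X)<.08)&(np.hypot(Q[...,0],Q[...,1])<.1)
print(r.sum(),np.percentile(X[r],[2,50,98]),np.percentile(P[r][:,2],[2,50,98]))
E
```

```text
23.61 [0.5044 0.1394 0.4112] F [-0.1 -0.3 -1.3] open 0.0215
28.97 [ 0.5643 -0.1613  0.426 ] F [-0.9 -0.3 -2.3] open 0.0217
43 [0.01243971 0.03634763 0.04364675] [0.08475071 0.08804104 0.09543475]
```

View pics/scene4.png

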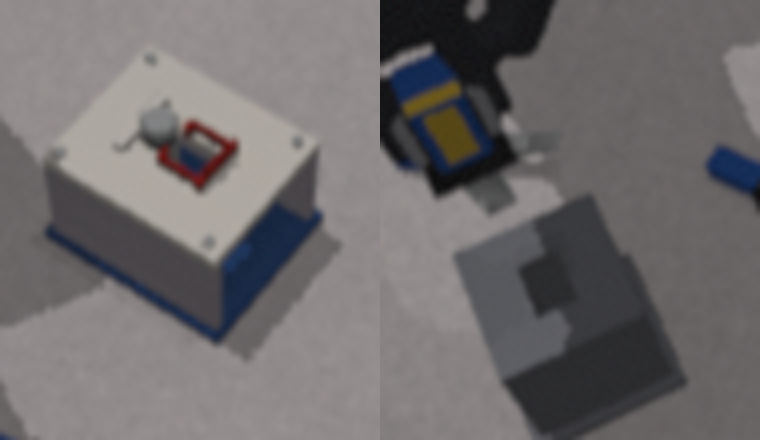

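The clip lies flat and clear of the shaft, with clip x ≈ 19 mm. The wedge is above its slot, so I'll lower it to seat.

```bash
python3 - <<'E'
from m import *
for dz in (.09,.06,.03,.008,.003,.001,0,-.0015):
    bot.line_to(G+[0,0,dz],vel=.08 if dz>.005 else .03); show()
    f=bot.read_state()["ft_force"]
    if np.linalg.norm(f[:2])>15 or f[2]>12: print("STOP",dz); break
E
```

```text
29.85 [ 0.5645 -0.1614  0.3715] F [ 0.6  0.5 -2.1] open 0.0216
30.38 [ 0.5643 -0.1613  0.3411] F [ 0.1  0.  -1.2] open 0.0213
30.9 [ 0.5643 -0.1613  0.311 ] F [-0.1  0.  -2.3] open 0.0216
31.32 [ 0.5642 -0.1613  0.2888] F [-0.1  0.2 -1.9] open 0.0214
31.64 [ 0.5643 -0.1613  0.284 ] F [-1.3  1.  -1.2] open 0.0218
31.89 [ 0.5643 -0.1613  0.2819] F [ 0.2 -1.2 -1.8] open 0.0213
32.14 [ 0.5644 -0.1613  0.2813] F [-0.4  0.6 -0.3] open 0.0212
32.39 [ 0.5643 -0.1613  0.2813] F [-2.8  1.3  7.1] open 0.0214
```

It is seated: contact force came on at the grasp height. I'll release, retreat and check.

```bash
python3 - <<'E'
from m import *
bot.release(); bot.pause(.3); bot.line_to(G+[0,0,.12],vel=.1)
bot.line_to(G+np.r_[-.06*np.cos(YW),-.06*np.sin(YW),.12],vel=.15); bot.pause(.3); show()
im,P=cam("wrist"); save("w5.png",im)
near=(np.hypot(P[...,0]-.5643,P[...,1]+.1613)<.035)
for n,lo,hi in(("guard",.0985,.104),("handle",.14,.16)):
    Q=P[near&(P[...,2]>lo)&(P[...,2]<hi)]; print(n,len(Q),cv2.minAreaRect((Q[:,:2]*1000).astype(np.float32)),np.median(Q[:,2]))
E
```

```text
35.55 [ 0.5066 -0.1471  0.4007] F [ 0.8 -0.4 -0.7] open 0.0851
guard 603 ((566.3748779296875, -162.22227478027344), (33.98826217651367, 30.616636276245117), 76.10223388671875) 0.09963539592138843
handle 1244 ((564.1840209960938, -161.6466522216797), (21.98162841796875, 23.935739517211914), 76.2420654296875) 0.14752313067284012
```

View pics/w5.png

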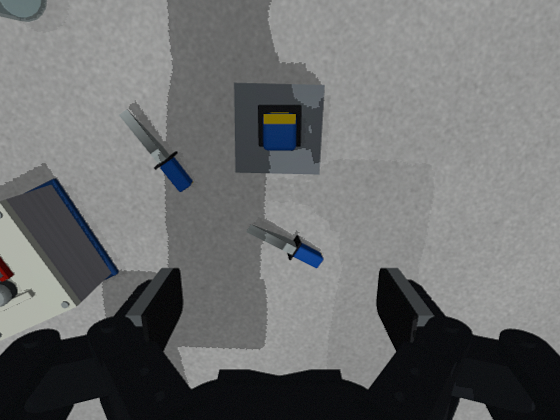

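The wedge is home in the rack at (280,130), at the same heights as at the start, and the gripper is clear.

```bash
python3 -c "
from station import bot
print(bot.finish_job())"
```

```text
the job is handed in; nothing more can be done
None
```

I handed the job in at about 36 s of the 67 s: the clip is off the shaft and flat on the deck about 19 mm along +x, and the wedge is upright and fully home in its rack. The judge's verdict was not shown.

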